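# Reversal check of a base plate with an engineer's level

### The job

Check the base plate with the engineer's spirit level by the reversal method: stand the level on the plate flush along the near side of the steel guide bar, its middle at the bar's red mark and its brass screw end to your left, and let go of it for two seconds so I can read the bubble; then turn it end for end, seat it the same way with the brass end to your right, and let go for two seconds again. Finally lift it straight up until it is a good 10 cm clear of the plate and finish while still holding it there in the gripper, steady and level, so I can wipe the seat. Treat the level as the fine instrument it is: set it down gently, do not tip it over, and leave the coupling half, the laser unit and the spanner where they are.

Things in the scene. Friction and masses are not known exactly. Their poses are not given: they have to be found in the camera images.
- level: Loose spirit level, 0.7 to 1 kg, upright on the green mat. Origin: centre of underside; x along its length to the brass screw end (at the start somewhere to the left), z up. Base 150 (x) x 42 (y) x 14 high, plain long sides. Grey body with black grip cheeks 90 long, 36 wide over both, 18 to 45 above the underside: grip here. Body top at 46, green vial on it to 52.
- brass_screw (a point): Top centre of the level's brass screw (15 mm in diameter, standing on the base's +x end), 66.5 mm from the level's middle along its +x axis, 26 mm above its underside.
- base_plate: Fixed aluminium base plate on feet, 220 (x) x 300 (y), flat level top 40 mm above the table. Origin under its centre at table height; x away from the robot, y to its left, turned up to 0.3 rad. A steel guide bar 16 (x) x 240 (y) x 12 mm high is bolted on top along y, near face at x = +22 mm, far face at +38. Coupling half on the far left corner.
- bar_mark (a point): Foot of the guide bar's near face, at the plate's top, at the red mark halfway along the bar; axes as the base plate's. Seated, the level's origin lies 21 mm from here along -x, at the same height.
- mat: Fixed dark green square mat on the table, 200 x 200 x 6 mm thick; origin under its centre.
- coupling_half: Bystander: steel jaw coupling half with red spider, 52 mm in diameter, 44 high, standing on the plate's far left corner behind the bar; origin under its centre.
- laser_unit: Bystander: lime and black laser measuring unit, 34 x 64 x 80 mm high, standing on the table beyond the plate and mat; origin under its centre.
- spanner: Bystander: steel spanner 170 mm long lying flat on the table beyond the plate and mat; origin under it.
Not all that is in view belongs to the job. What is meant by the level is not brown or orange, and is the larger of those in its own colour.

How it is judged:
By the outcome, as a careful person would: the job done as asked, in the order asked, and still so for the second after the job is handed in, while the arm keeps its last pose, push and grip.
It also fails if it takes over 72 s, if anything falls off the work surface, if the arm or the gripper's body presses on something with over 40 N, if the wrist force passes 120 N, or if a joint passes its speed limit or range.

### The arm

A 7-joint arm with a two-finger parallel gripper is mounted at the origin on the work surface. World frame = base frame: x ahead of the robot, y to its left, z up, the work surface at z = 0. Lengths are in mm, angles in degrees, forces in N, time in s.
With the tool pointing down it reaches from about 400 to 850 mm from the base axis. Payload 4.4 kg.
Tool frame: the origin (TCP) lies midway between the tips of the shut fingers; the grasp point (between the pads) lies 19 mm behind it; x points along the fingers, y is the direction in which the jaws open and shut, and the axes are right-handed (so a half turn about x gives the same grasp; the last joint's range is limited). The gripper opens to 94 mm and grips with 3 to 60 N. Pads are 16 mm wide; open, the fingers measure 119 mm over their backs; the gripper's body (75 mm by 177 mm) begins 78 mm behind the grasp point.
Start: joints at [-77.223, 36.005, 2.206, 86.941, -1.547, 57.084, -1.146], TCP at [185.096, 623.103, 205.478] pointing down, gripper open.
Joint ranges: [-175.42, 175.42], [-21.48, 121.26], [-71.46, 75.88], [10.55, 141.38], [-63.04, 243.04], [13.31, 113.54], [-168.57, 168.57]. Speed limits (degrees/s): [147.25, 147.25, 180, 180, 180, 180, 180].

### API

Orientations are given as [roll, pitch, yaw] about the fixed x, y, z axes, in that order (R = Rz(yaw) Ry(pitch) Rx(roll)).
In Python, from bench import arm gives the robot as it stands.
- The arm moves only by the tool carry_out, never from a script. Its argument "rows" is a list that holds one entry, the list of rows, each a list of 7 numbers: the shift along the world's x, y, z in cm, then the turn, a rotation vector about the world's x, y, z in degrees, then the opening, from -1 (shut) to 1 (fully open), so that 0 is half open. In form: [[[dx, dy, dz, ax, ay, az, fingers], ...]]. A call has 1 to 20 rows; each row is the pose to reach, as a shift and turn from the pose measured when the call began; what a row does not reach only later rows make up. A row lasts 1/12 s, in which the tool goes at most 41.7 mm and 7.16 degrees, less where a joint would pass 70% of its speed; a pose out of reach is approached as far as the arm can. A call with a gripper value outside its range is refused whole. The fingers move at their own pace and stop on an object; "squeeze" is the grip in N (left out, the last holds). Time passes only in rows, so rows that repeat a pose let the fingers close. It gives the time, the measured TCP pose, the force and the opening at its end, in the units of the state.
- arm.get_state(): the state, without advancing time (a new reading comes with each control period).
- arm.get_image(name): name is "scene" or "side" or "wrist"; returns a dict with "image" (480x640x3 uint8, blue, green, red), "mtx" (3x3 intrinsics, pixels), "rvec" (rotation vector, rad) and "tvec" (3), from world to camera coordinates, as OpenCV has them; the wrist camera has in their place "mount" (4x4, takes a point from camera to tool coordinates, whose origin is the TCP and whose axes are the tool frame's). Camera axes: x right, y down, z forward; pixel columns grow to the right and rows downward; lengths in mm; the calibration is good to about 2 mm. A picture is of the moment at which its call begins: read the wrist's pose just before it. There is no depth.
- arm.hand_in(): hands the job in, once; it reports no verdict.
Trained networks look in the newest picture that a camera, given by its name, has taken for a name from the list of things; names that differ only in an ending like _2 or _b are one class to them, and where a whole thing is asked for, a point or a joint stands for the part that bears it (a point fixed in the world has none). Each returns a list of dicts, best first, with "p" (0 to 1); they miss things now and then, are a little off and sometimes report something else, mostly with a low value. They report only what shows in the picture. A call takes as long as a camera call. They do not tell look-alikes from the thing itself.
- arm.masks_of(name, camera): "region" (480x640 bool, what is visible of it) and "at" ([row, column] in pixels, amid what is visible of it).
- arm.pinpoint(name, camera): "at" ([row, column] in pixels: a listed point, or the origin of a listed thing).
The state is a dict: "time": time; "joint_pos": joint angles; "dq": joint speeds; "joint_efforts": joint torques, N m; "tcp_pos": TCP position; "eef_rot": TCP orientation; "contact_force": force on the tool from outside, world axes, zero at the start; "wrist_torque": the same for the moment, N m; "width": finger opening in mm.
Only numpy, scipy, OpenCV 4.12 (cv2) and the standard library are available. Lean on these libraries where they do the work, as an engineer would, in place of code of your own. Each camera call takes 0.05 s, during which the arm holds its last target. There are 200 camera calls.

## Working session

There is one attempt and no reset: what is moved stays moved. The work goes in short steps, Python scripts to look and compute and a tool call to move; the robot and the scene stay as the last step left them, time stands still between calls to the robot, and variables do not carry over. Pictures are saved under pics/ and viewed, about 8 in all and at most 12, crops included, and the job is handed in when it is done.

Besides the shell and the picture viewer there is one more tool, called as name([rows], argument=value, ...), one row to a line, values as JSON. carry_out: Moves the arm, as the interface text tells. Its arguments: {"type":"object","properties":{"rows":{"type":"array","items":{"type":"array","items":{"type":"array","items":{"type":"number"}}}},"squeeze":{"type":"number"}},"required":["rows"]}

```bash
ls; mkdir -p pics
cat > h.py <<'E'
import numpy as np, cv2
from scipy.spatial.transform import Rotation as R
from bench import arm
def cam(name):
    s=arm.get_state(); d=arm.get_image(name)
    K=np.array(d["mtx"],float)
    if name=="wrist":
        T=np.eye(4);T[:3,:3]=R.from_euler('xyz',s["eef_rot"],degrees=True).as_matrix();T[:3,3]=s["tcp_pos"]
        C=T@np.array(d["mount"]); Rw=C[:3,:3].T; t=-Rw@C[:3,3]
    else:
        Rw=cv2.Rodrigues(np.array(d["rvec"],float))[0]; t=np.array(d["tvec"],float).ravel()
    return d["image"],K,Rw,t
def ray(c,at,z):  # at=[row,col] -> world at height z
    _,K,Rw,t=c; o=-Rw.T@t; v=Rw.T@np.linalg.inv(K)@[at[1],at[0],1]
    return o+v*(z-o[2])/v[2]
def proj(c,P):
    _,K,Rw,t=c; q=K@(Rw@np.asarray(P,float)+t); return q[:2]/q[2]
E
python3 - <<'E'
from h import *
s=arm.get_state(); print({k:np.round(v,2) for k,v in s.items()})
Z={"level":6,"brass_screw":32,"base_plate":0,"bar_mark":40,"mat":0,"coupling_half":40,"laser_unit":0,"spanner":0}
for n in ["scene","side","wrist"]:
    c=cam(n); cv2.imwrite(f"pics/{n}0.png",c[0])
    print(n,"cam at",np.round(-c[2].T@c[3]))
    for k,z in Z.items():
        for r in arm.pinpoint(k,n)[:4]: print(k,round(r["p"],2),np.round(r["at"]),np.round(ray(c,r["at"],z),1))
E
```

```text
pics
{'time': np.float64(0.0), 'joint_pos': array([-77.22,  36.06,   2.2 ,  86.99,  -1.55,  57.08,  -1.15]), 'dq': array([-0.07, -0.06, -0.05, -0.01, -0.05, -0.08,  0.05]), 'joint_efforts': array([-0.000e+00, -5.497e+01,  1.140e+00, -1.866e+01, -5.000e-02,
        2.000e-02,  0.000e+00]), 'tcp_pos': array([184.91, 622.47, 204.57]), 'eef_rot': array([ -89.5 ,   89.89, -106.04]), 'contact_force': array([-0.17, -0.04,  0.08]), 'wrist_torque': array([-0.01, -0.04, -0.  ]), 'width': np.float64(93.98)}
scene cam at [ 844. -217.  727.]
level 0.95 [227. 343.] [519.1 169.5   6. ]
level 0.9 [161. 302.] [332.  234.8   6. ]
level 0.89 [144. 382.] [422.3 400.2   6. ]
level 0.69 [420. 332.] [ 759.2 -103.     6. ]
brass_screw 0.93 [203. 227.] [329.3  33.6  32. ]
brass_screw 0.9 [170. 295.] [357.8 190.1  32. ]
brass_screw 0.74 [196. 370.] [516.5 249.6  32. ]
brass_screw 0.63 [144. 415.] [485.7 430.6  32. ]
base_plate 0.91 [334. 184.] [ 480.4 -186.5    0. ]
bar_mark 0.91 [332. 186.] [ 501.  -183.1   40. ]
mat 0.63 [224. 356.] [529.7 197.3   0. ]
coupling_half 0.93 [297. 259.] [535.8 -56.6  40. ]
coup
[... 246 characters left out ...]
  87.1   6. ]
level 0.7 [205. 243.] [429.1 395.4   6. ]
level 0.65 [239. 205.] [328.9 236.4   6. ]
brass_screw 0.76 [220. 283.] [519.3 242.4  32. ]
brass_screw 0.76 [241. 213.] [349.5 178.4  32. ]
brass_screw 0.74 [283. 203.] [325.6  19.1  32. ]
brass_screw 0.7 [191. 263.] [487.5 414.8  32. ]
base_plate 0.77 [355. 300.] [ 487.8 -187.7    0. ]
bar_mark 0.64 [335. 305.] [ 498.1 -183.6   40. ]
bar_mark 0.29 [220. 284.] [520.6 227.5  40. ]
mat 0.75 [243. 296.] [539.3 180.7   0. ]
coupling_half 0.68 [290. 311.] [532.2 -57.9  40. ]
laser_unit 0.57 [237. 392.] [770.3 158.9   0. ]
spanner 0.58 [306. 430.] [ 760.  -108.8    0. ]
wrist cam at [112. 646. 385.]
level 0.63 [429. 220.] [413.6 419.9   6. ]
```

View pics/scene0.png

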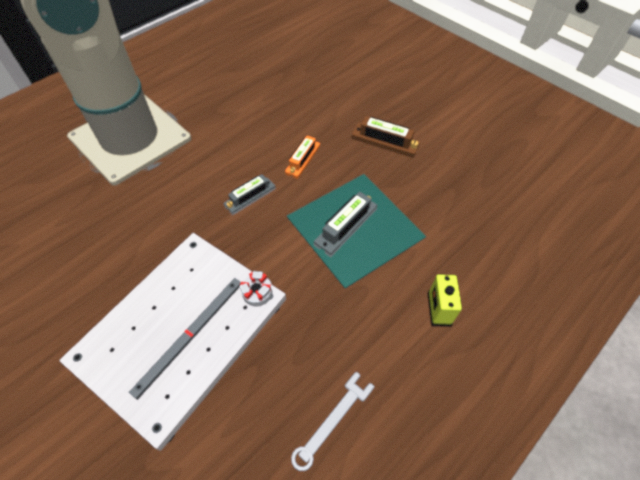

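View pics/side0.png

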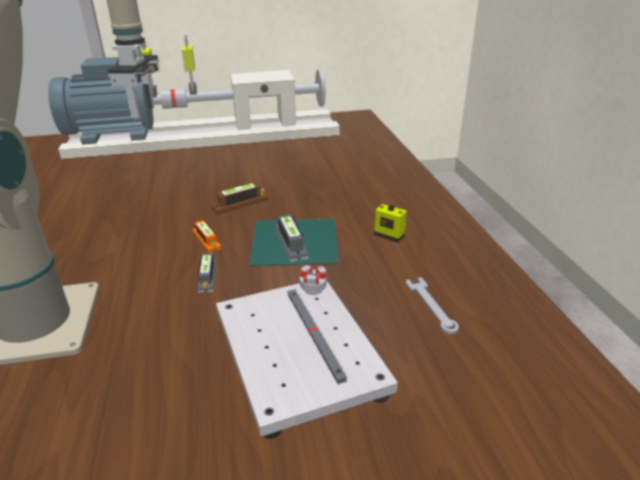

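The level on the green mat (scene: about row 225, col 347) is the larger grey one. A smaller grey look-alike sits at (190, 250), and there are orange and brown ones too. The plate is near (334, 184) with its red mark at (332, 187), and the coupling is at its left end. Next I get yaws and the tool axes.

Run:
```python
from h import *
s=arm.get_state(); print(np.round(R.from_euler('xyz',s["eef_rot"],degrees=True).as_matrix(),3))
c=cam("scene"); print([np.round(ray(c,a,52),1) for a in ([282,237],[393,136],[332,188])])
for k,z in (("base_plate",40),("mat",6),("level",52)):
  for n in ("scene","side"):
    c=cam(n); rs=arm.masks_of(k,n)
    for r in rs[:5]:
        if r["p"]<.5: continue
        ys,xs=np.nonzero(r["region"]); P=np.array([ray(c,[y,x],z)[:2] for y,x in zip(ys,xs)],np.float32)
        print(k,n,round(r["p"],2),np.round(r["at"]),[np.round(v,1) for v in cv2.minAreaRect(P)])
```

```text
[[-0.     0.285  0.959]
 [ 0.     0.959 -0.285]
 [-1.     0.    -0.   ]]
[array([492.6, -68.2,  52. ]), array([ 534.2, -293.3,   52. ]), array([ 508.9, -181.7,   52. ])]
base_plate scene 0.98 [340. 170.] [array([ 485. , -187.2]), array([229. , 300.8]), np.float64(10.3)]
base_plate side 0.89 [354. 300.] [array([ 484.5, -201.2]), array([222.5, 326.1]), np.float64(10.2)]
mat scene 0.83 [230. 363.] [array([533.3, 190.7]), array([201.9, 201.7]), np.float64(80.4)]
mat side 0.56 [244. 305.] [array([536.9, 186.6]), array([209.9, 202.1]), np.float64(80.2)]
level scene 0.96 [158. 302.] [array([353.1, 214.2]), array([ 41.8, 115.1]), np.float64(19.2)]
level scene 0.82 [226. 346.] [array([533.7, 157.4]), array([ 54. , 153.9]), np.float64(6.3)]
level scene 0.81 [136. 387.] [array([437.5, 389. ]), array([144. ,  83.5]), np.float64(20.2)]
level scene 0.56 [195. 246.] [array([351.8,  69.6]), array([103.3,  52.1]), np.float64(84.2)]
level side 0.92 [236. 288.] [array([520.4, 130.3]), array([ 54.8, 199.5]), np.float64(4.1)]
level side 0.89 [234. 206.] [array([335. , 173.1]), array([ 40.7, 143.4]), np.float64(17.8)]
level side 0.83 [273. 206.] [array([334.9,  30.5]), array([135.6,  32.9]), np.float64(86.1)]
level side 0.67 [198. 240.] [array([416.5, 351.1]), array([155.6, 117. ]), np.float64(21.8)]
```

carry_out([
  [[33.4,-45.4,0,0,0,-68,1],[33.4,-45.4,0,0,0,-68,1],[33.4,-45.4,0,0,0,-68,1],[33.4,-45.4,0,0,0,-68,1],[33.4,-45.4,0,0,0,-68,1],[33.4,-45.4,0,0,0,-68,1],[33.4,-45.4,0,0,0,-68,1],[33.4,-45.4,0,0,0,-68,1],[33.4,-45.4,0,0,0,-68,1],[33.4,-45.4,0,0,0,-68,1],[33.4,-45.4,0,0,0,-68,1],[33.4,-45.4,0,0,0,-68,1],[33.4,-45.4,0,0,0,-68,1],[33.4,-45.4,0,0,0,-68,1],[33.4,-45.4,0,0,0,-68,1],[33.4,-45.4,0,0,0,-68,1],[33.4,-45.4,0,0,0,-68,1],[33.4,-45.4,0,0,0,-68,1]],
])

```text
time: 3.5
tcp_pos: [518.0, 171.0, 205.3]
eef_rot: [-141.6, 89.9, 134.1]
contact_force: [-0.2, 0.1, -0.2]
width: 94.0
```

```bash
cat > look.py <<'E'
from h import *
import sys
s=arm.get_state(); M=R.from_euler('xyz',s["eef_rot"],degrees=True).as_matrix()
print("tcp",np.round(s["tcp_pos"],1),"x",np.round(M[:,0],3),"psi",round(np.degrees(np.arctan2(M[1,1],M[0,1])),2),"j",np.round(s["joint_pos"],1),"F",np.round(s["contact_force"],1),"w",round(s["width"],1))
zb=float(sys.argv[2])
c=cam("wrist"); cv2.imwrite(f"pics/{sys.argv[1]}.png",c[0]); np.save("c.npy",np.array(c,dtype=object),allow_pickle=True)
for k,z in (("level",zb),("brass_screw",zb+26),("bar_mark",40)):
    for r in arm.pinpoint(k,"wrist")[:3]: print(k,round(r["p"],2),np.round(r["at"],1),np.round(ray(c,r["at"],z),1))
E
python3 look.py w1 6
```

```text
tcp [518.  171.  205.3] x [-0.001  0.001 -1.   ] psi 5.62 j [-35.6  28.8  21.6 104.2 -13.6  49.6  -2. ] F [-0.2  0.1 -0.2] w 94.0
level 0.98 [272.6 149.4] [330.6  88.6   6. ]
level 0.9 [130.4 144. ] [329.4 242.4   6. ]
level 0.74 [214.8 329.7] [525.8 174.2   6. ]
brass_screw 0.94 [178.7 155.4] [351.5 198.3  32. ]
brass_screw 0.65 [315.2 139.5] [331.  49.  32.]
brass_screw 0.63 [149.6 329.8] [518.3 242.3  32. ]
```

View pics/w1.png

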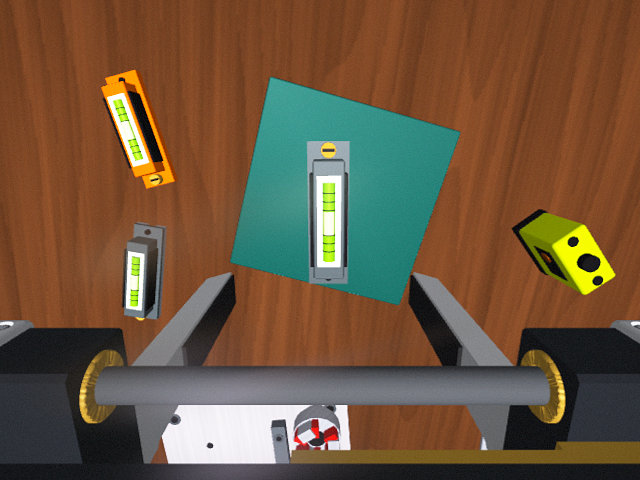

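The level sits in the middle of the mat with its brass end at (150, 329) and base corners at about (141,307), (141,350), (283,308) and (283,348).

Run:
```python
from h import *
c=np.load("c.npy",allow_pickle=True)
P=np.array([ray(c,a,20) for a in ([141,307],[141,350],[283,308.5],[283,348])]);print(np.round(P,1))
a=(P[0]+P[1])/2;b=(P[2]+P[3])/2
print((a+b)/2,np.linalg.norm(a-b),np.degrees(np.arctan2(*(a-b)[[1,0]])))
# refine with edges: fit left/right base edges by subpixel gradient
g=cv2.cvtColor(c[0],cv2.COLOR_BGR2GRAY).astype(float)
for lo,hi in ((300,316),(341,357)):
    L=[]
    for r in list(range(146,156))+list(range(266,280)):
        d=np.abs(np.diff(g[r,lo:hi])); L.append(ray(c,[r,lo+.5+(d*np.arange(len(d))).sum()/d.sum()],20)[:2])
    v=cv2.fitLine(np.array(L,np.float32),cv2.DIST_HUBER,0,.01,.01).ravel(); print(v,np.degrees(np.arctan2(v[1],v[0])))
```

```text
[[495.4 248.1  20. ]
 [537.5 252.2  20. ]
 [510.   99.3  20. ]
 [552.9 103.6  20. ]]
[523.96315159 175.80155236  20.        ] 149.46701822075113 95.76000725170704
[ 1.1408631e-01 -9.9347085e-01  5.0446582e+02  1.6722101e+02] -83.449066
[ 8.798421e-02 -9.961219e-01  5.456560e+02  1.533390e+02] -84.95235
```

carry_out([
  [[0.6,0.5,-4,0,0,0.2,1],[0.6,0.5,-8,0,0,0.2,1],[0.6,0.5,-12,0,0,0.2,1],[0.6,0.5,-15,0,0,0.2,1],[0.6,0.5,-17,0,0,0.2,1],[0.6,0.5,-17.8,0,0,0.2,1],[0.6,0.5,-17.8,0,0,0.2,1],[0.6,0.5,-17.8,0,0,0.2,1],[0.6,0.5,-17.8,0,0,0.2,1]],
])

```text
time: 4.45
tcp_pos: [525.8, 175.8, 29.0]
eef_rot: [110.8, 89.8, 26.6]
contact_force: [0.6, -0.2, 0.5]
width: 94.1
```

```bash
python3 look.py w2 6
```

```text
tcp [525.8 175.8  29. ] x [ 0.002  0.001 -1.   ] psi 5.79 j [-30.3  43.8  13.9 110.6 -20.9  27.8   4.2] F [ 0.6 -0.2  0.5] w 94.1
level 0.98 [275.  320.2] [524.7 175.7   6. ]
brass_screw 0.64 [167. 319.] [517.7 240.8  32. ]
```

View pics/w2.png

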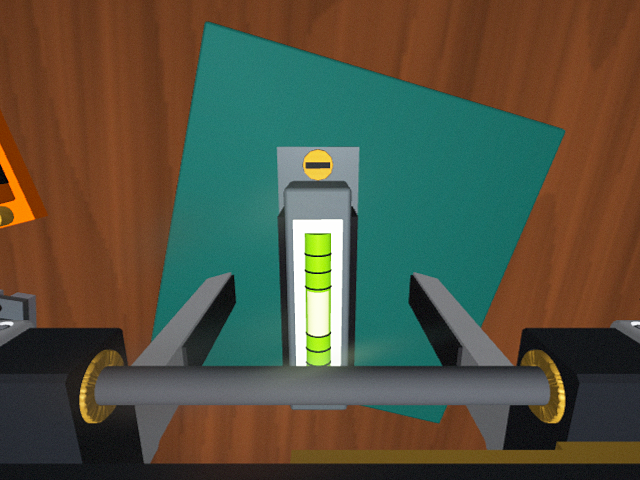

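The level is centred between the fingers and aligned with the brass end away (167, 319). Now I grip it.

carry_out([
  [[-0.1,0,-0.3,0,0,0.2,1],[-0.1,0,-0.3,0,0,0.2,1],[-0.1,0,-0.3,0,0,0.2,-1],[-0.1,0,-0.3,0,0,0.2,-1],[-0.1,0,-0.3,0,0,0.2,-1],[-0.1,0,-0.3,0,0,0.2,-1],[-0.1,0,-0.3,0,0,0.2,-1],[-0.1,0,-0.3,0,0,0.2,-1],[-0.1,0,-0.3,0,0,0.2,-1],[-0.1,0,-0.3,0,0,0.2,-1],[-0.1,0,-0.3,0,0,0.2,-1],[-0.1,0,-0.3,0,0,0.2,-1]],
], squeeze=30)

```text
time: 5.65
tcp_pos: [524.0, 175.7, 25.7]
eef_rot: [127.3, 89.9, 43.3]
contact_force: [0.1, -0.7, 0.5]
width: 36.1
```

carry_out([
  [[0,0,0.5,0,0,0,-1],[0,0,1.5,0,0,0,-1],[0,0,3.5,0,0,0,-1],[0,0,6.5,0,0,0,-1],[0,0,10,0,0,0,-1],[0,-1,13,0,0,0,-1],[-1,-3,15,0,0,1,-1],[-2,-6,15,0,0,2,-1],[-3,-9,15,0,0,3,-1],[-4,-12,15,0,0,4,-1],[-5,-15,15,0,0,4.4,-1],[-5.4,-18,15,0,0,4.4,-1],[-5.4,-21,15,0,0,4.4,-1],[-5.4,-24,15,0,0,4.4,-1],[-5.4,-27,15,0,0,4.4,-1],[-5.4,-30,15,0,0,4.4,-1],[-5.4,-33,15,0,0,4.4,-1],[-5.4,-35.2,15,0,0,4.4,-1],[-5.4,-36.2,15,0,0,4.4,-1],[-5.4,-36.2,15,0,0,4.4,-1]],
])

```text
time: 7.32
tcp_pos: [469.0, -189.5, 175.9]
eef_rot: [45.5, 89.9, -34.4]
contact_force: [0.6, 0.8, -8.2]
width: 36.2
```

```bash
python3 look.py w3 156
```

```text
tcp [ 469.  -189.5  175.9] x [ 0.001 -0.001 -1.   ] psi 10.11 j [  5.4  27.7  19.3 112.  -13.1  42.4  42.5] F [ 0.6  0.8 -8.2] w 36.2
level 0.94 [278.6 320.7] [ 468.5 -190.7  156. ]
brass_screw 0.67 [168.5 323.7] [ 458.4 -125.3  182. ]
bar_mark 0.64 [227.1 361.3] [ 503.5 -180.    40. ]
```

View pics/w3.png

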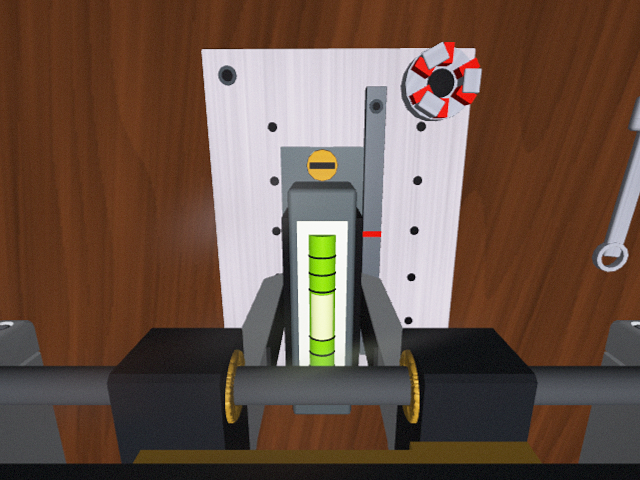

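The held level's brass screw is at (168, 323). The bar's red mark is at (234, 364–381) and the bar runs up to (87, 367–387). I fit the bar line next.

```bash
cat > bar.py <<'E'
from h import *
c=np.load("c.npy",allow_pickle=True); im=c[0].astype(float); g=cv2.cvtColor(c[0],cv2.COLOR_BGR2GRAY).astype(float)
E=[]
for lo,hi,rows in ((360,373,range(92,142)),(377,394,list(range(92,225))+list(range(242,275)))):
    L=[]
    for r in rows:
        d=np.abs(np.diff(g[r,lo:hi])); i=d.argmax(); L.append(ray(c,[r,lo+.5+i],52)[:2])
    v=cv2.fitLine(np.array(L,np.float32),cv2.DIST_HUBER,0,.01,.01).ravel()
    if v[1]<0: v[:2]*=-1
    print("edge",np.round(v,3),np.degrees(np.arctan2(v[1],v[0])));E.append(v)
n=np.array([E[1][1],-E[1][0]]);print("widths",n@(E[1][2:]-E[0][2:]))
red=(im[:,:,2]>150)&(im[:,:,1]<90)&(im[:,:,0]<90); red[:200]=0; red[270:]=0
ys,xs=np.nonzero(red); print(xs.min(),xs.max(),ys.min(),ys.max())
m=ray(c,[ys.mean(),xs.mean()],52); print("mark top centre",m)
bm=m[:2]-8*n; print("bar_mark",bm,"seat",bm-21*n,"n",n)
E
python3 bar.py
```

```text
edge [-1.76000e-01  9.84000e-01  4.85942e+02 -9.08960e+01] 100.16448
edge [-1.78000e-01  9.84000e-01  5.15020e+02 -1.55515e+02] 100.255646
widths 17.108517
363 380 231 236
mark top centre [ 511.65804046 -181.56670418   52.        ]
bar_mark [ 503.78585523 -182.99102881] seat [ 483.1213693  -186.72988107] n [0.98402315 0.17804058]
```

carry_out([
  [[0.5,0.15,-1,0,0,0.1,-1],[1.0,0.3,-3,0,0,0.1,-1],[1.0,0.3,-5.5,0,0,0.1,-1],[1.0,0.3,-8,0,0,0.1,-1],[1.0,0.3,-9.7,0,0,0.1,-1],[1.0,0.3,-10.5,0,0,0.1,-1],[1.0,0.3,-11,0,0,0.1,-1],[1.0,0.3,-11,0,0,0.1,-1],[1.0,0.3,-11,0,0,0.1,-1],[1.0,0.3,-11,0,0,0.1,-1]],
])

```text
time: 8.35
tcp_pos: [480.8, -181.3, 66.4]
eef_rot: [127.2, 89.8, 47.9]
contact_force: [0.6, 0.1, -7.7]
width: 35.7
```

```bash
python3 look.py w4 46
```

```text
tcp [ 480.8 -181.3   66.4] x [ 0.002  0.002 -1.   ] psi 10.63 j [  8.6  38.   13.6 115.9 -18.3  28.1  46.3] F [ 0.6  0.1 -7.7] w 35.7
level 0.66 [276.8 324.4] [ 482.3 -181.1   46. ]
brass_screw 0.8 [168.3 324.4] [ 470.  -117.1   72. ]
bar_mark 0.98 [278.5 357.9] [ 503.2 -180.7   40. ]
```

View pics/w4.png

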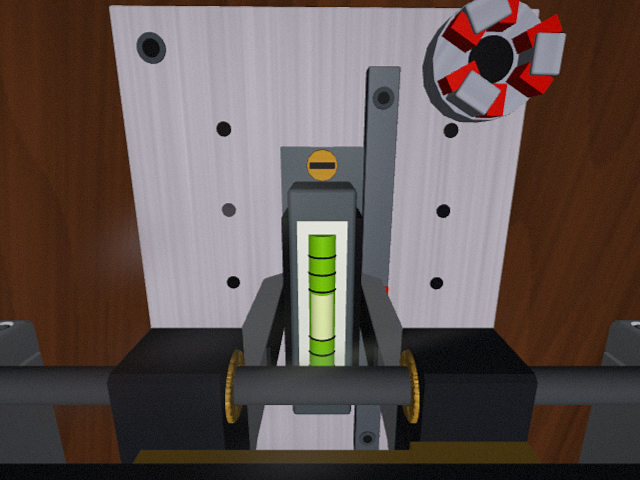

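Brass screw at (165, 322), bar with end holes at (97, 383) and (438, 367), and a sliver of the red mark at (290, 387). The level is just short of the bar. I check the along-bar offset and the settled pose.

```bash
cat > fine.py <<'E'
from h import *
import sys
s=arm.get_state(); M=R.from_euler('xyz',s["eef_rot"],degrees=True).as_matrix()
print("tcp",np.round(s["tcp_pos"],1),"psi",round(np.degrees(np.arctan2(M[1,1],M[0,1])),2),"dq",np.round(s["dq"],1),"F",np.round(s["contact_force"],1))
E
cat fine.py > f2.py
cat >> f2.py <<'E'
c=np.load("c.npy",allow_pickle=True)
a=np.radians(100.2); u=np.array([np.cos(a),np.sin(a)]); n=np.array([u[1],-u[0]])
T=np.array([480.8,-181.3])
zb=66.4-19.7
for k,p,z in (("holeL",[97,383],52),("holeR",[438,367],52),("mark",[290,387],52),("brass",[165,321.5],zb+26),("baseR",[147,365],zb+14),("baseL",[147,281],zb+14),("barnear",[75,368],52),("barnear2",[180,365],52)):
    q=ray(c,p,z)[:2]-T; print(k,"along",round(q@u,1),"norm",round(q@n,1))
E
python3 f2.py
```

```text
tcp [ 480.3 -181.2   66.2] psi 10.62 dq [-0.   0.3 -0.2  0.2 -0.1 -0.2 -0. ] F [-0.3  0.1 -8. ]
holeL along 99.6 norm 30.3
holeR along -110.8 norm 30.5
mark along -5.7 norm 38.0
brass along 66.7 norm -0.7
baseR along 75.0 norm 21.1
baseL along 74.7 norm -21.1
barnear along 109.8 norm 22.3
barnear2 along 57.8 norm 22.8
```

carry_out([
  [[0.05,-0.3,0,0,0,-0.4,-1],[0.1,-0.56,0,0,0,-0.4,-1],[0.1,-0.56,-0.2,0,0,-0.4,-1],[0.1,-0.56,-0.4,0,0,-0.4,-1],[0.1,-0.56,-0.4,0,0,-0.4,-1],[0.1,-0.56,-0.4,0,0,-0.4,-1],[0.1,-0.56,-0.4,0,0,-0.4,-1]],
])

```text
time: 9.13
tcp_pos: [481.2, -186.7, 62.1]
eef_rot: [147.5, 89.8, 67.7]
contact_force: [0.4, 0.1, -7.8]
width: 35.8
```

```bash
python3 fine.py
```

```text
tcp [ 481.2 -186.7   62.1] psi 10.23 dq [-0.1 -0.1  0.1 -0.1 -0.1  0.  -0. ] F [ 0.4  0.1 -7.8]
```

carry_out([
  [[0.1,0.02,0,0,0,0,-1],[0.2,0.04,0,0,0,0,-1],[0.25,0.05,0,0,0,0,-1],[0.25,0.05,0,0,0,0,-1],[0.25,0.05,0,0,0,0,-1],[0.25,0.05,0,0,0,0,-1]],
])

```text
time: 9.63
tcp_pos: [483.2, -186.2, 62.0]
eef_rot: [161.4, 89.8, 81.6]
contact_force: [-1.6, -1.5, -7.1]
width: 35.5
```

carry_out([
  [[0.1,0.0,0,0,0,0,-1],[0.1,0.0,0,0,0,0,-1],[0.1,0.0,-0.05,0,0,0,-1],[0.1,0.0,-0.1,0,0,0,-1],[0.1,0.0,-0.15,0,0,0,-1],[0.1,0.0,-0.2,0,0,0,-1],[0.1,0.0,-0.25,0,0,0,-1],[0.1,0.0,-0.25,0,0,0,-1],[0.1,0.0,-0.25,0,0,0,-1]],
])

```text
time: 10.38
tcp_pos: [483.3, -186.0, 59.7]
eef_rot: [-176.0, 89.8, 104.2]
contact_force: [-5.8, 0.1, -1.8]
width: 36.0
```

```bash
python3 look.py w5 40; python3 fine.py
```

```text
tcp [ 483.3 -186.    59.7] x [-0.001  0.004 -1.   ] psi 10.22 j [  9.2  38.9  13.4 115.2 -18.5  28.   46.4] F [-5.8  0.1 -1.8] w 36.0
level 0.91 [281.4 323.6] [ 484.7 -188.5   40. ]
brass_screw 0.96 [168.7 322.4] [ 472.  -122.1   66. ]
bar_mark 0.88 [278.  357.3] [ 504.1 -182.8   40. ]
tcp [ 483.3 -186.    59.7] psi 10.22 dq [-0.  -0.  -0.  -0.  -0.  -0.  -0.1] F [-6.5 -0.3 -1.8]
```

View pics/w5.png

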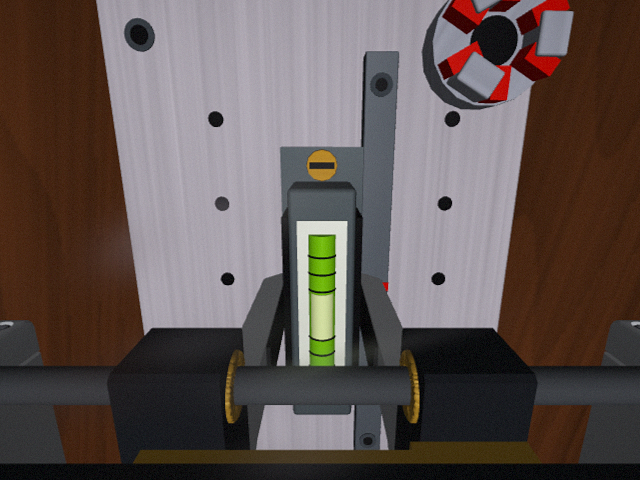

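The level is flush with the bar, with about 6 N against it and most of its weight on the plate. Holes are at (84, 381) and (440, 368), the mark at (286, 386).

```bash
sed -e 's/480.8,-181.3/483.3,-186.0/; s/66.4-19.7/40/; s/\[97,383\]/[84,381]/; s/\[438,367\]/[440,368]/; s/\[290,387\]/[286,386]/' f2.py > f3.py; python3 f3.py
python3 - <<'E'
import numpy as np,cv2
im=cv2.imread('pics/w5.png').astype(int); r=(im[:,:,2]>140)&(im[:,:,1]<80)&(im[:,:,0]<80); ys,xs=np.nonzero(r[200:,:]); print(ys.min()+200,ys.max()+200,ys.mean()+200,xs.min(),xs.max())
E
```

```text
tcp [ 483.3 -186.    59.7] psi 10.22 dq [-0.  -0.  -0.  -0.  -0.  -0.  -0.1] F [-6.5 -0.3 -1.8]
holeL along 104.4 norm 28.7
holeR along -105.8 norm 29.3
mark along -0.7 norm 36.0
brass along 66.6 norm -0.2
baseR along 74.8 norm 21.6
baseL along 74.8 norm -20.5
barnear along 108.5 norm 22.2
barnear2 along 58.2 norm 22.4
283 290 285.7857142857143 383 387
```

carry_out([
  [[0,0,0,0,0,0,1],[0,0,0,0,0,0,1],[0,0,0,0,0,0,1],[0,0,0,0,0,0,1],[0,0,0,0,0,0,1],[0,0,0,0,0,0,1],[0,0,0,0,0,0,1],[0,0,0,0,0,0,1],[0,0,1,0,0,0,1],[0,0,3,0,0,0,1],[0,0,6,0,0,0,1],[0,0,9,0,0,0,1],[0,0,11,0,0,0,1],[0,0,12,0,0,0,1],[0,0,12,0,0,0,1],[0,0,12,0,0,0,1],[0,0,12,0,0,0,1],[0,0,12,0,0,0,1],[0,0,12,0,0,0,1],[0,0,12,0,0,0,1]],
])

```text
time: 12.25
tcp_pos: [482.8, -185.9, 178.8]
eef_rot: [-156.3, 89.7, 124.0]
contact_force: [-0.5, -0.3, 0.2]
width: 94.1
```

```bash
python3 look.py w6 40
```

```text
tcp [ 482.8 -185.9  178.8] x [-0.003  0.004 -1.   ] psi 10.21 j [  4.8  28.5  19.4 109.9 -13.4  44.1  41.9] F [-0.5 -0.3  0.2] w 94.1
level 0.86 [232.7 323.4] [ 484.1 -187.7   40. ]
brass_screw 0.57 [159.1 321.9] [ 471.  -122.1   66. ]
bar_mark 0.56 [230.3 344.7] [ 502.9 -182.    40. ]
```

View pics/w6.png

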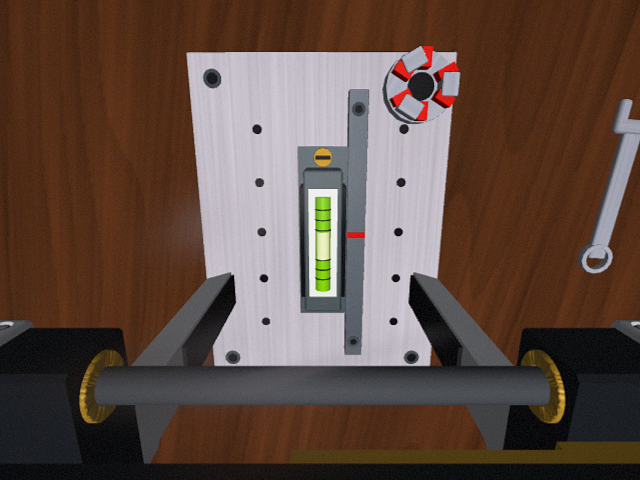

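The level stands flush to the bar: base from row 147 to 312, brass at (158, 323), red mark at row 235, col 356.

Run:
```python
from h import *
c=np.load("c.npy",allow_pickle=True); a=np.radians(100.2); u=np.array([np.cos(a),np.sin(a)])
im=c[0].astype(int); r=(im[:,:,2]>140)&(im[:,:,1]<80)&(im[:,:,0]<80); r[:200]=0; ys,xs=np.nonzero(r); print(ys.mean(),xs.mean())
T=np.array([482.8,-185.9])
for k,p,z in (("mark",[ys.mean(),xs.mean()],52),("end+",[146.5,322],54),("end-",[312,323],54),("brass",[158,322.5],66)): q=ray(c,p,z)[:2]-T; print(k,round(q@u,1),round(q@[u[1],-u[0]],1))
```

```text
234.5462962962963 355.3333333333333
mark -0.7 29.2
end+ 74.6 -0.2
end- -74.5 0.7
brass 65.7 0.2
```

carry_out([
  [[0,0,0,0,0,0,1],[0,0,0,0,0,0,1],[0,0,0,0,0,0,1],[0,0,0,0,0,0,1],[0,0,0,0,0,0,1],[0,0,0,0,0,0,1],[0,0,0,0,0,0,1],[0,0,0,0,0,0,1],[0,0,0,0,0,0,1],[0,0,0,0,0,0,1],[0,0,0,0,0,0,1],[0,0,0,0,0,0,1],[0,0,0,0,0,0,1],[0,0,0,0,0,0,1],[0,0,0,0,0,0,1],[0,0,0,0,0,0,1],[0,0,0,0,0,0,1],[0,0,0,0,0,0,1]],
])

```text
time: 13.95
tcp_pos: [483.2, -186.1, 179.4]
eef_rot: [-169.3, 89.8, 110.9]
contact_force: [0.7, -0.4, -0.1]
width: 94.0
```

First seat held, 0.7 mm off the mark. Now I re-grip and lift.

carry_out([
  [[0,0,-3,0,0,0,1],[0,0,-6,0,0,0,1],[0,0,-9,0,0,0,1],[0,0,-11,0,0,0,1],[0,0,-11.9,0,0,0,1],[0,0,-11.9,0,0,0,1],[0,0,-11.9,0,0,0,1],[0,0,-11.9,0,0,0,-1],[0,0,-11.9,0,0,0,-1],[0,0,-11.9,0,0,0,-1],[0,0,-11.9,0,0,0,-1],[0,0,-11.9,0,0,0,-1],[0,0,-11.9,0,0,0,-1],[0,0,-11.9,0,0,0,-1],[0,0,-11.9,0,0,0,-1],[0,0,-11.9,0,0,0,-1],[0,0,-11.9,0,0,0,-1]],
])

```text
time: 15.37
tcp_pos: [483.2, -186.1, 60.4]
eef_rot: [-169.7, 89.8, 110.5]
contact_force: [-0.2, 0.4, -0.4]
width: 35.6
```

carry_out([
  [[0,0,0.5,0,0,0,-1],[-0.2,0,1.5,0,0,0,-1],[-0.5,0,3.5,0,0,0,-1],[-0.8,-0.2,6.5,0,0,0,-1],[-1,-0.2,9.5,0,0,0,-1],[-1,-0.2,12,0,0,0,-1],[-1,-0.2,14,0,0,-2,-1],[-1,-0.2,14,0,0,-8,-1],[-1,-0.2,14,0,0,-15,-1],[-1,-0.2,14,0,0,-22,-1],[-1,-0.2,14,0,0,-29,-1],[-1,-0.2,14,0,0,-36,-1],[-1,-0.2,14,0,0,-43,-1],[-1,-0.2,14,0,0,-50,-1],[-1,-0.2,14,0,0,-57,-1],[-1,-0.2,14,0,0,-64,-1],[-1,-0.2,14,0,0,-71,-1],[-1,-0.2,14,0,0,-78,-1],[-1,-0.2,14,0,0,-85,-1],[-1,-0.2,14,0,0,-90,-1]],
])

```text
time: 17.03
tcp_pos: [472.1, -187.0, 200.3]
eef_rot: [-133.5, 89.8, 56.4]
contact_force: [0.5, 0.2, -8.9]
width: 35.9
```

```bash
python3 fine.py; python3 -c "
from h import *
print(np.round(arm.get_state()['joint_pos'],1))"
```

```text
tcp [ 472.1 -187.   200.3] psi -80.1 dq [ -9.6   5.5  17.1   0.4 -11.7   4.7 -44.7] F [ 0.5  0.2 -8.9]
[-12.2  31.6  46.7 110.6 -29.8  50.6 -30.2]
```

carry_out([
  [[0,0,0,0,0,-7,-1],[0,0,0,0,0,-14,-1],[0,0,0,0,0,-21,-1],[0,0,0,0,0,-28,-1],[0,0,0,0,0,-35,-1],[0,0,0,0,0,-42,-1],[0,0,0,0,0,-46,-1],[0,0,0,0,0,-46,-1]],
])

```text
time: 17.7
tcp_pos: [471.2, -185.8, 199.8]
eef_rot: [-90.5, 89.8, 53.3]
contact_force: [-0.3, 0.4, -8.7]
width: 35.6
```

```bash
python3 fine.py; python3 -c "
from h import *
print(np.round(arm.get_state()['joint_pos'],1))"
```

```text
tcp [ 471.2 -185.8  199.8] psi -126.18 dq [ 0.7 -0.7 -1.4 -0.2  1.1 -1.   5.4] F [-0.3  0.4 -8.7]
[-18.9  36.9  60.1 110.9 -39.3  55.6 -66. ]
```

carry_out([
  [[0,0,-2,0,0,0,-1],[0,0,-4.5,0,0,0,-1],[0,0,-7,0,0,-3,-1],[0,0,-8,0,0,-8,-1],[0,0,-8,0,0,-14,-1],[0,0,-8,0,0,-20,-1],[0,0,-8,0,0,-25,-1],[0,0,-8,0,0,-25,-1]],
])

```text
time: 18.37
tcp_pos: [470.9, -185.0, 119.5]
eef_rot: [-59.0, 89.8, 59.8]
contact_force: [0.1, -0.4, -7.8]
width: 35.6
```

```bash
python3 fine.py; python3 -c "
from h import *
print(np.round(arm.get_state()['joint_pos'],1))"
```

```text
tcp [ 470.9 -185.   119.5] psi -151.16 dq [ 0.6 -0.9 -1.2 -0.1  1.1 -1.3  6.1] F [ 0.1 -0.4 -7.8]
[-17.   45.6  59.1 115.6 -52.6  50.8 -79.2]
```

carry_out([
  [[0,0,0,0,0,-5,-1],[0,0,0,0,0,-10,-1],[0,0,0,0,0,-15,-1],[0,0,0,0,0,-18.6,-1],[0,0,0,0,0,-18.6,-1],[0,0,0,0,0,-18.6,-1]],
])

```text
time: 18.87
tcp_pos: [470.8, -184.5, 119.5]
eef_rot: [-44.6, 89.8, 55.9]
contact_force: [-0.7, 1.0, -7.5]
width: 35.9
```

```bash
python3 fine.py; python3 -c "
from h import *
print(np.round(arm.get_state()['joint_pos'],1))"
```

```text
tcp [ 470.8 -184.5  119.5] psi -169.47 dq [ 0.1 -0.2 -0.  -0.  -0.  -0.2 -0.4] F [-0.7  1.  -7.5]
[-18.7  48.1  63.5 115.7 -55.7  54.  -94.3]
```

carry_out([
  [[0.5,-0.2,-1,0,0,-0.3,-1],[1.0,-0.27,-2.5,0,0,-0.3,-1],[1.0,-0.27,-4,0,0,-0.3,-1],[1.0,-0.27,-5,0,0,-0.3,-1],[1.0,-0.27,-5.3,0,0,-0.3,-1],[1.0,-0.27,-5.3,0,0,-0.3,-1],[1.0,-0.27,-5.3,0,0,-0.3,-1],[1.0,-0.27,-5.3,0,0,-0.3,-1]],
])

```text
time: 19.53
tcp_pos: [481.3, -187.6, 67.0]
eef_rot: [-63.9, 89.8, 36.4]
contact_force: [0.6, 0.8, -7.1]
width: 35.7
```

```bash
python3 look.py w7 46; python3 fine.py
```

```text
tcp [ 481.3 -187.6   67. ] x [ 0.003  0.002 -1.   ] psi -169.75 j [-14.9  51.2  56.2 116.1 -60.4  48.4 -92.2] F [ 0.6  0.8 -7.1] w 35.7
level 0.92 [278.7 321.5] [ 480.9 -184.2   46. ]
brass_screw 0.71 [165.2 319.9] [ 493.7 -251.2   72. ]
bar_mark 0.66 [269.7 285.2] [ 503.4 -183.7   40. ]
tcp [ 481.1 -187.3   66.9] psi -169.76 dq [ 0.1  0.2 -0.3  0.1 -0.  -0.1 -0.1] F [ 0.3 -0.1 -7.6]
```

View pics/w7.png

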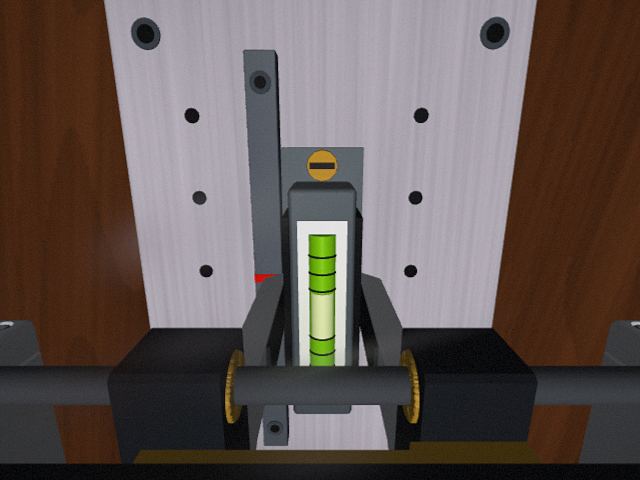

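Brass end now toward the robot's right (165, 321). The bar is on the left in this reversed view, with holes at (82, 260) and (428, 275), and the mark is at (278, 263).

Run:
```python
from h import *
c=np.load("c.npy",allow_pickle=True); a=np.radians(100.2); u=np.array([np.cos(a),np.sin(a)]);n=np.array([u[1],-u[0]])
im=c[0].astype(int); r=(im[:,:,2]>140)&(im[:,:,1]<80)&(im[:,:,0]<80); r[:200]=0; ys,xs=np.nonzero(r&(np.arange(640)<262)); print(ys.min(),ys.max(),xs.min(),xs.max())
T=np.array([481.3,-187.6])
for k,p,z in (("mark",[ys.mean(),xs.mean()],52),("h1",[82,260],52),("h2",[428,275],52),("brass",[165,321.5],73),("end",[147.5,322],61),("barnear",[100,279],52),("baseL",[147.5,281],61)): q=ray(c,p,z)[:2]-T; print(k,round(q@u,1),round(q@n,1))
```

```text
274 281 255 261
mark 0.4 37.1
h1 -104.6 31.2
h2 106.0 30.8
brass -64.9 0.2
end -72.8 -0.0
barnear -96.1 21.9
baseL -72.8 20.5
```

carry_out([
  [[0,-0.1,-0.1,0,0,0,-1],[0,-0.1,-0.3,0,0,0,-1],[0,-0.1,-0.45,0,0,0,-1],[0.1,-0.1,-0.45,0,0,0,-1],[0.2,-0.06,-0.45,0,0,0,-1],[0.2,-0.06,-0.45,0,0,0,-1],[0.2,-0.06,-0.45,0,0,0,-1],[0.2,-0.06,-0.45,0,0,0,-1]],
])

```text
time: 20.4
tcp_pos: [483.1, -187.8, 62.4]
eef_rot: [-57.7, 89.8, 42.6]
contact_force: [0.6, 0.4, -8.5]
width: 35.9
```

```bash
python3 fine.py; python3 -c "
from h import *
print(np.round(arm.get_state()['joint_pos'],1))"
```

```text
tcp [ 483.1 -187.8   62.4] psi -169.75 dq [-0.   0.  -0.1  0.2  0.1 -0.  -0. ] F [ 0.6  0.4 -8.5]
[-14.5  51.4  55.3 115.9 -60.6  47.8 -92.3]
```

carry_out([
  [[0.1,0.02,0,0,0,0,-1],[0.15,0.02,0,0,0,0,-1],[0.2,0.03,0,0,0,0,-1],[0.2,0.03,0,0,0,0,-1],[0.2,0.03,-0.05,0,0,0,-1],[0.2,0.03,-0.1,0,0,0,-1],[0.2,0.03,-0.15,0,0,0,-1],[0.2,0.03,-0.2,0,0,0,-1],[0.2,0.03,-0.2,0,0,0,-1],[0.2,0.03,-0.2,0,0,0,-1]],
])

```text
time: 21.23
tcp_pos: [483.6, -187.8, 60.6]
eef_rot: [-24.9, 89.8, 75.3]
contact_force: [-5.2, 0.9, -2.9]
width: 35.7
```

```bash
python3 fine.py; python3 -c "
from h import *
print(np.round(arm.get_state()['joint_pos'],1))"
```

```text
tcp [ 483.6 -187.8   60.6] psi -169.78 dq [-0.   0.1  0.   0.1 -0.1 -0.  -0.1] F [-5.2  0.9 -2.9]
[-14.3  51.5  55.  115.8 -60.5  47.6 -92.5]
```

Run:
```python
from h import *
a=np.radians(100.2); u=np.array([np.cos(a),np.sin(a)]);n=np.array([u[1],-u[0]])
for i in range(2):
    c=cam("wrist"); im=c[0].astype(int); r=(im[:,:,2]>140)&(im[:,:,1]<80)&(im[:,:,0]<80); r[:200]=0; ys,xs=np.nonzero(r&(np.arange(640)<262))
    g=cv2.cvtColor(c[0],cv2.COLOR_BGR2GRAY).astype(float)
    col=g[140:156,295:350].mean(1); e=140.5+np.abs(np.diff(col)).argmax()
    m=ray(c,[ys.mean(),xs.mean()],52)[:2]@u; en=ray(c,[e,322],54)[:2]@u
    print(ys.min(),ys.max(),e,"mark-centre",m-(en+75),m,en)
cv2.imwrite("pics/w8.png",c[0])
```

```text
279 287 146.5 mark-centre -0.8706609121236966 -269.5576397648898 -343.6869788527661
279 287 146.5 mark-centre -0.8687121150341568 -269.558035124138 -343.6893230091038
```

Both estimates put the mark within 1 mm, on either side. I release, back off and hold.

carry_out([
  [[0,0,0,0,0,0,1],[0,0,0,0,0,0,1],[0,0,0,0,0,0,1],[0,0,0,0,0,0,1],[0,0,0,0,0,0,1],[0,0,0,0,0,0,1],[0,0,0,0,0,0,1],[0,0,0,0,0,0,1],[0,0,1,0,0,0,1],[0,0,3,0,0,0,1],[0,0,6,0,0,0,1],[0,0,9,0,0,0,1],[0,0,11,0,0,0,1],[0,0,12,0,0,0,1],[0,0,12,0,0,0,1],[0,0,12,0,0,0,1],[0,0,12,0,0,0,1],[0,0,12,0,0,0,1],[0,0,12,0,0,0,1],[0,0,12,0,0,0,1]],
])

```text
time: 23.0
tcp_pos: [483.1, -187.7, 179.8]
eef_rot: [5.3, 89.8, 105.5]
contact_force: [-0.8, -0.1, -0.6]
width: 94.0
```

```bash
python3 look.py w9 40; python3 fine.py
```

```text
tcp [ 483.1 -187.7  179.8] x [-0.001  0.003 -1.   ] psi -169.8 j [ -20.3   43.3   65.8  110.4  -47.    59.  -102.8] F [-0.8 -0.1 -0.6] w 94.0
level 0.83 [456.2 404.6] [346.5  53.   40. ]
level 0.77 [229.  323.3] [ 481.4 -186.2   40. ]
brass_screw 0.62 [433.9 420.8] [349.4  -2.5  66. ]
brass_screw 0.55 [156.6 324.7] [ 492.1 -251.1   66. ]
bar_mark 0.84 [228.6 298.6] [ 503.7 -182.6   40. ]
tcp [ 483.5 -187.8  180.4] psi -169.79 dq [-0.1 -0.2  0.1 -0.   0.1 -0.1  0. ] F [ 0.1  0.1 -0.5]
```

View pics/w9.png

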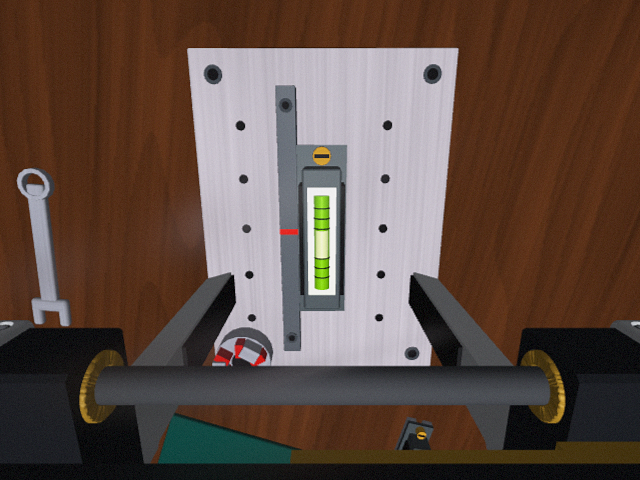

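Seated flush again, brass end at (156, 322) pointing to the right of the robot. The base spans rows 145–310 with the mark at row 232, the same relation as in the first seat. I hold for the reading, then re-grip and lift.

carry_out([
  [[0,0,0,0,0,0,1],[0,0,0,0,0,0,1],[0,0,0,0,0,0,1],[0,0,0,0,0,0,1],[0,0,0,0,0,0,1],[0,0,0,0,0,0,1],[0,0,0,0,0,0,1],[0,0,0,0,0,0,1],[0,0,0,0,0,0,1],[0,0,0,0,0,0,1],[0,0,0,0,0,0,1],[0,0,0,0,0,0,1],[0,0,0,0,0,0,1],[0,0,0,0,0,0,1],[0,0,0,0,0,0,1],[0,0,0,0,0,0,1],[0,0,0,0,0,0,1],[0,0,0,0,0,0,1]],
])

```text
time: 24.7
tcp_pos: [483.5, -187.8, 180.4]
eef_rot: [-15.9, 89.9, 84.3]
contact_force: [-0.2, 0.0, 0.2]
width: 93.9
```

carry_out([
  [[0,0,-3,0,0,0,1],[0,0,-6,0,0,0,1],[0,0,-9,0,0,0,1],[0,0,-11,0,0,0,1],[0,0,-11.9,0,0,0,1],[0,0,-11.9,0,0,0,1],[0,0,-11.9,0,0,0,1],[0,0,-11.9,0,0,0,-1],[0,0,-11.9,0,0,0,-1],[0,0,-11.9,0,0,0,-1],[0,0,-11.9,0,0,0,-1],[0,0,-11.9,0,0,0,-1],[0,0,-11.9,0,0,0,-1],[0,0,-11.9,0,0,0,-1],[0,0,-11.9,0,0,0,-1],[0,0,-11.9,0,0,0,-1],[0,0,-11.9,0,0,0,-1]],
])

```text
time: 26.12
tcp_pos: [483.5, -187.8, 61.4]
eef_rot: [-17.2, 89.9, 83.0]
contact_force: [-0.5, -0.0, -0.4]
width: 36.0
```

carry_out([
  [[0,0,0.3,0,0,0,-1],[0,0,1,0,0,0,-1],[0,0,2.5,0,0,0,-1],[0,0,5,0,0,0,-1],[0,0,8,0,0,0,-1],[0,0,10.5,0,0,0,-1],[0,0,12.5,0,0,0,-1],[0,0,13.5,0,0,0,-1],[0,0,14,0,0,0,-1],[0,0,14,0,0,0,-1],[0,0,14,0,0,0,-1],[0,0,14,0,0,0,-1],[0,0,14,0,0,0,-1],[0,0,14,0,0,0,-1]],
])

```text
time: 27.28
tcp_pos: [483.0, -187.6, 200.5]
eef_rot: [14.0, 89.8, 114.2]
contact_force: [-0.4, -0.0, -8.3]
width: 35.6
```

```bash
python3 look.py w10 180; python3 fine.py
python3 - <<'E'
from h import *
c=cam("side"); cv2.imwrite("pics/side1.png",c[0][60:420,120:600])
E
```

```text
tcp [ 483.  -187.6  200.5] x [-0.001  0.003 -1.   ] psi -169.8 j [ -20.9   41.4   66.4  109.1  -44.2   60.5 -105.3] F [-0.4 -0.  -8.3] w 35.6
level 0.6 [276.6 321.4] [ 482.9 -185.7  180. ]
level 0.28 [438.8  61.6] [636.7 -38.1 180. ]
brass_screw 0.7 [166.8 322.2] [ 494.2 -250.7  206. ]
tcp [ 483.4 -187.8  201.1] psi -169.79 dq [ 0.  -0.3  0.  -0.  -0.1 -0.1 -0. ] F [ 0.2 -0.  -8.7]
```

View pics/side1.png

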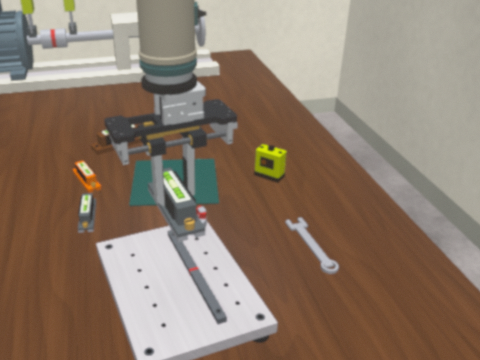

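The level hangs level and steady in the gripper, brass end at crop (222, 190). Its underside is about 140 mm above the plate, and the laser unit and spanner are undisturbed.

```bash
python3 -c "
from bench import arm
print(arm.hand_in())"
```

```text
the job is handed in; nothing more can be done
None
```

The reversal check is done and handed in at about 27 s of robot time. Both seatings were made and read in the order asked, and the level ended held in the gripper about 14 cm above the plate.

- **First seating (brass end left):** The level was pushed against the bar with about 6 N and lowered gently. I let go and backed off, leaving it free for about 3.5 s. The camera put its middle about 0.7 mm from the red mark.
- **Second seating (brass end right):** I did it the same way after turning the level end for end, and left it free for about 3.5 s. My two estimates of the mark disagreed slightly. The arm's pose put the level about 1 mm to one side of the mark, and the camera put it about 0.9 mm to the other. The picture after release showed nearly the same position relative to the mark as the first seating, to within about half a pixel row.
- **Finish:** It was lifted straight up and was steady and vertical in the last readings.
- **Bystanders:** In the last side picture the laser unit and spanner were where they started. The coupling half was partly hidden there, but it stood in its place in the picture after the second release.
- **Joint range:** During the turn one wrist joint (joint 5) came within about 2.5° of its limit, but no joint reading I took was out of range.

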